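# Crimp a collar and shingle the scales of a lantern skirt

### The arm

A 6-joint arm with a two-finger parallel gripper is mounted at the origin on the work surface. World frame = base frame: x ahead of the robot, y to its left, z up, the work surface at z = 0. Lengths are in mm, angles in degrees, forces in N, time in s.
With the tool pointing down it reaches from about 375 to 925 mm from the base axis. Payload 5.7 kg.
Tool frame: the origin (TCP) lies on the centre line of the jaws, within the pads' length; the fingertips stand 25 mm ahead of it and the grasp point (between the pads) lies 6 mm ahead of it (nose_length is the distance from the TCP to the fingertips, in mm); x points along the fingers, y is the direction in which the jaws open and shut, and the axes are right-handed (so a half turn about x gives the same grasp; the last joint's range is limited). The gripper opens to 88 mm and grips with 3 to 60 N. Pads are 20 mm wide; open, the fingers measure 115 mm over their backs; the gripper's body (75 mm by 178 mm) begins 61 mm behind the grasp point.
Start: joints at [-83.715, 20.558, 86.54, -0, 72.909, -6.595], TCP at [133.734, -584.877, 247.623] pointing down, gripper open.
Joint ranges: [-170.27, 170.27], [-57.76, 135], [12.27, 136.19], [-55.21, 235.2], [11.17, 155.16], [-170.74, 170.74]. Speed limits (degrees/s): [136.94, 136.94, 180, 180, 180, 180].

### API

Orientations are given as a 3x3 rotation matrix whose columns are the frame's x, y, z axes.
In Python, from plant import reach, line_to, move_j, command_gripper, hold, inverse_kinematics, get_obs, grab_frame, camera_params, PlanningError, sign_off, nose_length gives the robot as it stands. Calls block until the motion is done:
- reach(position, orientation): joint-space move of the TCP to a pose.
- line_to(position, vel=150, ori=None, contact_N=None): straight line of the TCP; ori=None keeps the orientation; vel is the mean speed in mm/s. With contact_N (N) it stops when the force on the tool has changed by that much, and returns True; else False.
- move_j(angles): joint-space move.
- command_gripper(opening, force=None): finger opening in mm; force is the grip in N (None keeps the last); returns when the fingers have stopped.
- hold(seconds).
- inverse_kinematics(position, orientation): joint angles nearest the present ones, or None.
- get_obs(): the state.
- grab_frame(name): name is "side" or "top" or "wrist"; returns the picture (400x640x3 uint8, red, green, blue); there is no depth.
- camera_params(name): a dict with "fov_y" (degrees; the focal length in pixels is half the picture's height over the tangent of half this angle, whatever the lens; pixels are square), "cx", "cy" (the principal point, pixels), "rvec" (rotation vector, rad) and "tvec" (3), from world to camera coordinates, as OpenCV has them; the wrist camera has in their place "hand_eye" (4x4, takes a point from camera to tool coordinates, whose origin is the TCP and whose axes are the tool frame's). Camera axes: x right, y down, z forward; pixel columns grow to the right and rows downward; lengths in mm; the calibration is good to about 2 mm. A picture is of the moment at which its call begins: read the wrist's pose just before it. camera_params takes no time and is no camera call.
A pose or a line that the arm cannot do raises PlanningError and nothing moves.
- sign_off(): hands the job in, once; it reports no verdict.
The state is a dict: "time_s": time; "joints": joint angles; "joint_vel": joint speeds; "effort": joint torques, N m; "tcp_pos": TCP position; "eef_rot": TCP orientation; "force": force on the tool from outside, world axes, zero at the start; "moment": the same for the moment, N m; "width": finger opening in mm.
Only numpy, scipy, OpenCV 4.12 (cv2) and the standard library are available. Lean on these libraries where they do the work, as an engineer would, in place of code of your own. Each camera call takes 0.05 s, during which the arm holds its last target. There are 200 camera calls.

### The job

Make up one lantern skirt: set the flanged collar rim down in the press die, pull the arm fully down to crimp it, raise the arm again and put the collar, still rim down, in the cup at the tray's end. Shingle all the brass scales in one straight overlapping row along the middle of the tray, cut-cornered tails pointing away from the stop: the first flat with its square head against the stop, each next one resting on the one before and covering about a third of it, with its tail on the tray. Leave the glass shade, the lamp pipe and the mallet where they are.

Things in the scene. Friction and masses are not known exactly. Their poses are not given: they have to be found in the camera images.
- press: cast lever press, fixed to the cart: base 210 x 100 x 12 mm, green. Origin on the cart top under the die axis; +x runs from the die back to the arm's pivot (90 mm away), y along the pivot pin, z up. The die is a steel pot, 48 mm outside, standing 30 mm above the base
- die_mouth (a point): centre of the die pot's top rim, 42 mm above the cart; round pocket 40 mm wide and 16 mm deep below it; same axes as the press
- lever_pivot (a point): the arm's pivot, 90 mm behind the die and 85 mm above the cart; the arm turns about the press's y axis here
- press_arm (a joint): press arm angle in rad: 0 = fully raised (leaning 0.30 rad back past upright, away from the die), 1.57+0.30 = 1.87 = fully down (level, pointing along the press's -x over the die, its round punch just on a seated collar's flange). It turns down towards the die. A stiff pivot: the arm stays where it is left and needs about 3 to 7 N at the bar
- lever_grip (a point): point to grip on the cross bar at the arm's end, 190 mm from the pivot: a steel bar 18 mm thick along the press's y, 150 mm long with 22 mm black knobs at its ends; this point lies 45 mm to the +y side of the arm's middle (the -y side is alike); the arm is 16 mm wide. It moves with the arm
- rest: slotted wooden ring rest, fixed, 50 x 54 mm and 15 mm high; origin under its middle; the slot runs along y and holds the collar's flange on edge, slot floor 6 mm above the cart
- collar: flanged brass collar: flange 58 mm across, 5 mm thick, with a round rim (spigot) 35 mm across standing out 14 mm from one face. Origin on the axis in mid flange; +x is the axis, to the rim side. Starts on edge in the rest (x level, leaning up to 0.15 rad). Rim down: x points straight down. Seated in die or cup, the flange lies on the pot's top, origin 2.5 mm above the mouth
- tray: dark steel layup tray, fixed, 310 x 104 mm, a floor plate 4 mm thick with open long sides and a 5 mm lip at the far end; origin under its middle, +x along its length from the cup end to the open end, z up
- stop (a point): middle of the stop's face at floor level: a wooden bar across the tray, 96 mm long, 8 mm thick, 10 mm high above the floor; its face looks along the tray's +x; tray axes. The clear floor runs 236 mm from here along +x, and the row lies along this point's x axis
- cup_mouth (a point): centre of the top rim of the tray's wooden cup, 40 mm behind the stop face, 26 mm above the cart; 48 mm outside, pocket 40 mm wide and 16 mm deep; tray axes
- shade: bystander: yellow glass hexagonal shade with brass cap, 100 mm across, 108 mm tall, standing; origin under its middle
- pipe: bystander: brass threaded lamp pipe with two hexagon nuts, 220 mm long along its y, 23 mm high; origin under its middle
- mallet: bystander: wooden mallet, head 50 x 85 x 50 mm, handle 200 mm along its -x; origin under its head
- scale1: cast brass scale: flat plate 60 mm long (x), 44 mm wide (y), 5 mm thick, about 0.1 kg, alike on both faces; origin at the middle of its underside; head (-x) end is square with two small dark holes, tail (+x) end has both corners cut off over the last 12 mm (20 mm wide at the end). Scales are alike and interchangeable; may be absent
- scale2: cast brass scale: flat plate 60 mm long (x), 44 mm wide (y), 5 mm thick, about 0.1 kg, alike on both faces; origin at the middle of its underside; head (-x) end is square with two small dark holes, tail (+x) end has both corners cut off over the last 12 mm (20 mm wide at the end). Scales are alike and interchangeable; may be absent
- scale3: cast brass scale: flat plate 60 mm long (x), 44 mm wide (y), 5 mm thick, about 0.1 kg, alike on both faces; origin at the middle of its underside; head (-x) end is square with two small dark holes, tail (+x) end has both corners cut off over the last 12 mm (20 mm wide at the end). Scales are alike and interchangeable; may be absent
- scale4: cast brass scale: flat plate 60 mm long (x), 44 mm wide (y), 5 mm thick, about 0.1 kg, alike on both faces; origin at the middle of its underside; head (-x) end is square with two small dark holes, tail (+x) end has both corners cut off over the last 12 mm (20 mm wide at the end). Scales are alike and interchangeable; may be absent
- scale5: cast brass scale: flat plate 60 mm long (x), 44 mm wide (y), 5 mm thick, about 0.1 kg, alike on both faces; origin at the middle of its underside; head (-x) end is square with two small dark holes, tail (+x) end has both corners cut off over the last 12 mm (20 mm wide at the end). Scales are alike and interchangeable; may be absent
Not all that is in view belongs to the job. What is shaped like the scale1 but green or grey is not meant.

How it is judged:
By the outcome, as a careful person would: the job done as asked, in the order asked, and still so for the second after the job is handed in, with the robot touching nothing.
Of scale1, scale2, scale3, scale4, scale5 only 3 to 5 are there at a start; the rules pass over those that are not, and their reading is None.
At some moment in a run one of scale1, scale2, scale3, scale4, scale5 may be knocked a few centimetres aside while the robot is not near it.
It also fails if it takes over 210 s, if anything falls off the work surface, if the arm or the gripper's body presses on something with over 40 N, if the wrist force passes 120 N, or if a joint passes its speed limit or range.

## Working session

There is one attempt and no reset: what is moved stays moved. The work goes in short steps, each a Python script; the robot and the scene stay as the last script left them, time stands still between calls to the robot, and variables do not carry over. Pictures are saved under pics/ and viewed, about 12 in all and at most 16, crops included, and the job is handed in when it is done.

```bash
ls; mkdir -p pics
python3 - <<'E'
from plant import *
import cv2
for n in("top","side"):
    cv2.imwrite(f"pics/{n}0.png",grab_frame(n)[:,:,::-1]); print(n,camera_params(n))
print(camera_params("wrist")); print(nose_length, get_obs())
E
```

```text
pics
top {'fov_y': 55.72730714982755, 'cx': 323.12053962304566, 'cy': 204.86941036989367, 'rvec': array([ 2.25283952, -1.94586306,  0.21178343]), 'tvec': array([  48.57244464,  573.52836528, 1075.06070932])}
side {'fov_y': 46.969405664229846, 'cx': 322.53105544320687, 'cy': 195.94933424668793, 'rvec': array([ 2.43904149, -0.17896441,  0.05700472]), 'tvec': array([-519.9491975 ,  272.47372515, 1609.65684873])}
{'fov_y': 65.68485408293111, 'cx': 321.86742164997594, 'cy': 197.44836306745276, 'hand_eye': array([[ 1.80617495e-04, -2.53774116e-01,  9.67263493e-01,
        -1.37815185e+02],
       [ 9.99999930e-01, -2.70591872e-04, -2.57723668e-04,
        -7.00809941e-01],
       [ 3.27137235e-04,  9.67263472e-01,  2.53774049e-01,
        -6.89941416e+01],
       [ 0.00000000e+00,  0.00000000e+00,  0.00000000e+00,
         1.00000000e+00]])}
25.0 {'time_s': 0.1, 'joints': array([-8.37142644e+01,  2.05941991e+01,  8.65898785e+01, -2.35593309e-04,
        7.29104309e+01, -6.59532531e+00]), 'joint_vel': array([-0.00855584, -0.11210046, -0.19925089, -0.05596999, -0.05386096,
        0.03811124]), 'effort': array([-8.90739884e-04, -5.16359067e+01, -2.71407419e+01,  6.76472951e-02,
        2.76110612e-02, -1.81398337e-05]), 'tcp_pos': array([ 133.67948074, -584.33713676,  246.90888764]), 'eef_rot': array([[-1.84503312e-04,  2.22928927e-01, -9.74834683e-01],
       [ 1.63913563e-03, -9.74833323e-01, -2.22928926e-01],
       [-9.99998640e-01, -1.63901738e-03, -1.85550770e-04]]), 'force': array([0.30493934, 0.16371198, 0.11784986]), 'moment': array([-0.00033936, -0.00305245,  0.02137618]), 'width': 88.02102941570685}
```

View pics/top0.png

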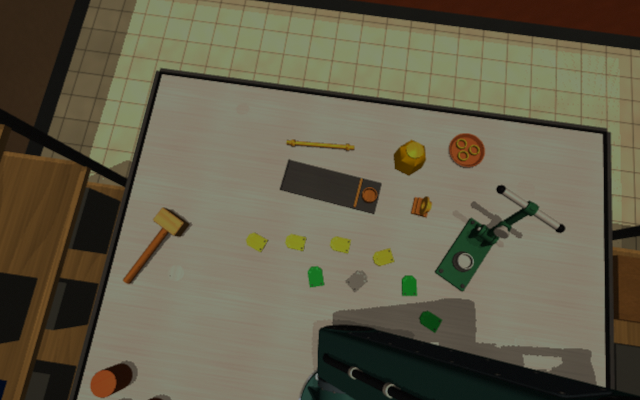

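View pics/side0.png

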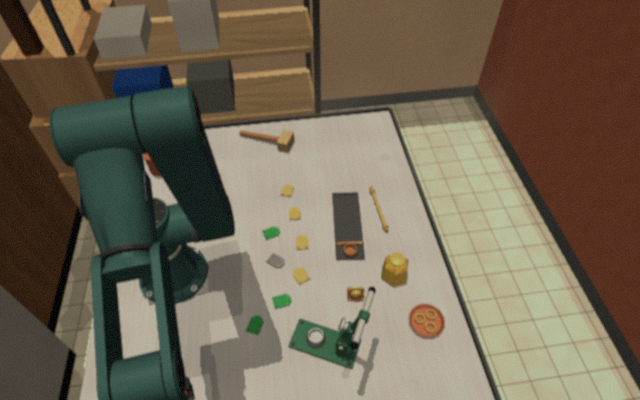

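Four brass scales in the top view at (257,242), (296,242), (341,244) and (383,257). The green pieces at (316,276), (409,286), (430,321) and the grey one at (357,281) are decoys. The tray runs from (283,175) to the cup at (370,195). The rest and collar are at (421,206), the die at (464,261), and the raised arm bar runs (501,189) to (561,229). Next I get rough positions.

```bash
cat > h.py <<'E'
import numpy as np, cv2
from plant import *
def cam(name,obs=None):
    p=camera_params(name); f=200/np.tan(np.radians(p["fov_y"])/2)
    K=np.array([[f,0,p["cx"]],[0,f,p["cy"]],[0,0,1]])
    if name=="wrist":
        T=np.eye(4);T[:3,:3]=obs["eef_rot"];T[:3,3]=obs["tcp_pos"];M=T@p["hand_eye"]
        R=M[:3,:3].T; t=-R@M[:3,3]
    else: R=cv2.Rodrigues(np.array(p["rvec"]))[0]; t=np.array(p["tvec"])
    return K,R,t
def ray(c,uv):
    K,R,t=c; uv=np.atleast_2d(uv).astype(float)
    d=(np.c_[uv,np.ones(len(uv))]@np.linalg.inv(K).T)@R
    return -R.T@t,d
def onz(c,uv,z):
    o,d=ray(c,uv); return o+d*((z-o[2])/d[:,2])[:,None]
def proj(c,X):
    K,R,t=c; q=(np.atleast_2d(X)@R.T+t)@K.T; return q[:,:2]/q[:,2:]
def twoview(c1,p1,c2,p2):
    o1,d1=ray(c1,p1);o2,d2=ray(c2,p2);d1,d2=d1[0],d2[0]
    s=np.linalg.lstsq(np.c_[d1,-d2],o2-o1,rcond=None)[0]
    a,b=o1+s[0]*d1,o2+s[1]*d2; return (a+b)/2,np.linalg.norm(a-b)
def snap(name,f):
    o=get_obs(); im=grab_frame(name); cv2.imwrite(f"pics/{f}.png",im[:,:,::-1]); np.savez(f"pics/{f}.npz",im=im,**{k:o[k] for k in("eef_rot","tcp_pos")}); return im,cam(name,o)
def load(name,f):
    z=np.load(f"pics/{f}.npz"); return z["im"],cam(name,z)
def blobs(im,lo,hi,amin=30):
    m=cv2.inRange(cv2.cvtColor(im,cv2.COLOR_RGB2HSV),lo,hi)
    cs=cv2.findContours(m,cv2.RETR_EXTERNAL,cv2.CHAIN_APPROX_NONE)[0]
    return [c[:,0,:] for c in cs if cv2.contourArea(c)>amin]
def down(yaw):  # tool x down, jaws (tool y) along yaw deg
    a=np.radians(yaw); y=np.array([np.cos(a),np.sin(a),0]); x=np.array([0,0,-1.]); return np.c_[x,y,np.cross(x,y)]
E
python3 - <<'E'
from h import *
c=cam("top");s=cam("side")
for n,uv,z in [("s1",(257,242),5),("s2",(296,242),5),("s3",(341,244),5),("s4",(383,257),5),("cup",(370,195),26),("die",(464,261),42),("collar",(423,205),30),
 ("trayTL",(289,160),4),("trayBL",(280,190),4),("trayBR",(376,213),4),("trayTR",(383,180),4),("stop",(357,192),10),("baseBL",(436,271),12),("baseBR",(465,290),12),("baseTR",(500,238),12),("baseTL",(470,218),12),("shade",(410,155),50),("mallet",(170,222),25)]:
    X=onz(c,uv,z); print(n,X.round(0),proj(s,X).round(0))
print("knobs",twoview(c,(501,189),s,(371,291)),twoview(c,(561,229),s,(350,361)),twoview(c,(561,229),s,(371,291)),twoview(c,(501,189),s,(350,361)))
E
```

```text
s1 [[427. 318.   5.]] [[287. 191.]]
s2 [[444. 199.   5.]] [[294. 214.]]
s3 [[458.  60.   5.]] [[302. 243.]]
s4 [[437. -72.   5.]] [[300. 275.]]
cup [[620.  -8.  26.]] [[349. 250.]]
die [[ 457. -306.   42.]] [[315. 334.]]
collar [[ 612. -173.   30.]] [[356. 291.]]
trayTL [[703. 264.   4.]] [[357. 193.]]
trayBL [[600. 276.   4.]] [[331. 194.]]
trayBR [[571. -35.   4.]] [[337. 261.]]
trayTR [[681. -45.   4.]] [[368. 260.]]
stop [[628.  33.  10.]] [[349. 242.]]
baseBL [[ 418. -235.   12.]] [[300. 318.]]
baseBR [[ 375. -325.   12.]] [[290. 347.]]
baseTR [[ 547. -422.   12.]] [[350. 370.]]
baseTL [[ 596. -326.   12.]] [[360. 337.]]
shade [[ 760. -114.   50.]] [[395. 266.]]
mallet [[446. 589.  25.]] [[285. 141.]]
knobs (array([ 618.94370542, -303.57933332,  266.60882937]), np.float64(2.8110785375541876)) (array([ 538.79379289, -472.23451013,  234.55291538]), np.float64(20.276284540439136)) (array([ 552.0984446 , -376.58809126,  395.42150443]), np.float64(81.30333501951908)) (array([ 611.21019578, -397.62118317,   83.2898277 ]), np.float64(137.44795964029424))
```

Run:
```python
from h import *
o=get_obs();line_to([133.7,-584,430],vel=250)
R=down(-90)
reach([440,120,330],R);line_to([440,120,220],vel=250);hold(.2);snap("wrist","w_sc")
line_to([610,120,220],vel=250);hold(.2);snap("wrist","w_tray")
line_to([560,-110,220],vel=250);hold(.2);snap("wrist","w_col")
line_to([440,-240,300],vel=250);hold(.2);snap("wrist","w_die")
print(get_obs()["time_s"],get_obs()["force"])
a=[cv2.imread(f"pics/w_{n}.png") for n in("sc","tray","col","die")]
g=np.vstack([np.hstack(a[:2]),np.hstack(a[2:])]);cv2.imwrite("pics/m1.png",cv2.resize(g,(800,500),interpolation=cv2.INTER_AREA))
```

```text
8.1583 [ 0.23662886 -0.23045372 -0.5766844 ]
```

View pics/m1.png

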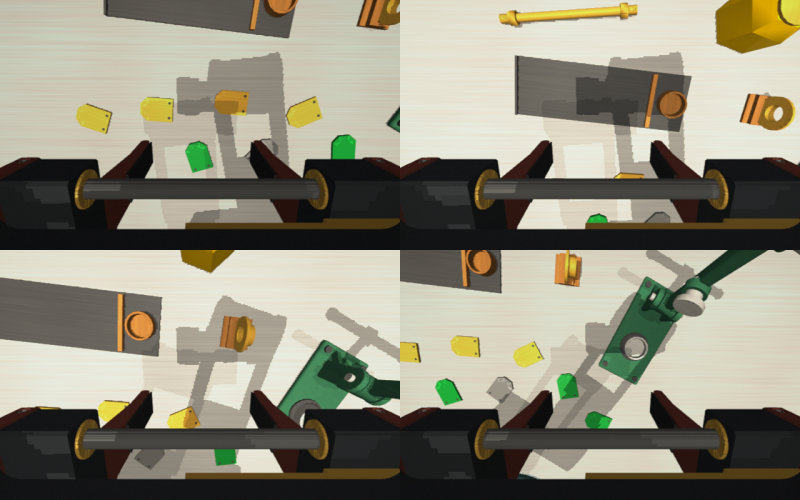

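The mosaic shows all four scales clear. In w_col the cup is around px (224,120) and the collar in its rest around (384,133). In w_die the die mouth is around (1016-640,155). Next I need an enlarged crop of the collar.

Run:
```python
from h import *
a=cv2.imread("pics/w_col.png")[95:175,340:430];b=cv2.imread("pics/w_tray.png")[135:215,540:630];c=cv2.imread("pics/w_die.png")[100:200,320:430]
r=lambda x:cv2.resize(x,(400,360),interpolation=cv2.INTER_CUBIC)
cv2.imwrite("pics/m2.png",np.hstack([r(a),r(b)]))
def scales(im,c):
    for p in blobs(im,(15,110,70),(34,255,255),150):
        if (p[:,1]>235).any(): continue
        m=np.zeros(im.shape[:2],np.uint8);cv2.drawContours(m,[p[:,None]],-1,1,-1)
        X=onz(c,np.argwhere(m)[:,::-1],5)[:,:2]; rc=cv2.minAreaRect(X.astype(np.float32))
        bp=cv2.boxPoints(rc); e=[bp[1]-bp[0],bp[2]-bp[1]]; L=max(e,key=np.linalg.norm); u=L/np.linalg.norm(L); v=np.array([-u[1],u[0]])
        C=np.array(rc[0]); s=(X-C)@u; t=(X-C)@v; l=np.linalg.norm(L)/2
        w=[np.ptp(t[(s*g>l-6)]) for g in(1,-1)]
        if w[0]>w[1]: u=-u
        print(p.mean(0).round(),C.round(1),"size",np.round(rc[1],1),"tailyaw",np.degrees(np.arctan2(u[1],u[0])).round(1),"endw",np.round(w,1))
scales(*load("wrist","w_sc"));print();scales(*load("wrist","w_die"))
```

```text
[151. 189.] [428.9 324.5] size [61.2 45.2] tailyaw 69.7 endw [30.4 44.7]
[487. 180.] [436.9 -69.5] size [45.  60.8] tailyaw 114.5 endw [44.5 29.3]
[253. 175.] [444.9 203.7] size [59.3 44.5] tailyaw 85.8 endw [33. 44.]
[372. 164.] [457.6  66.2] size [60.5 44.5] tailyaw 85.3 endw [30.  43.4]
[617.  22.] [ 603.9 -184.6] size [49.1 41.8] tailyaw -90.0 endw [35.1 16.9]
[585.  21.] [ 606.2 -150.1] size [12.1 38.9] tailyaw -7.4 endw [11. 12.]
[454.  10.] [615.4 -12.8] size [45.6 19.2] tailyaw -90.0 endw [11.8 10.9]
[407.  23.] [602.7  33.1] size [ 9.  45.8] tailyaw 173.6 endw [8.8 8.7]

[204. 168.] [436.9 -70.2] size [43.9 60.8] tailyaw 114.5 endw [42.5 29.5]
[ 15. 164.] [444.3 194.3] size [45.5 44.4] tailyaw 85.3 endw [33.2 42.6]
[106. 154.] [457.8  65.4] size [62.  44.4] tailyaw 85.2 endw [29.2 43.6]
[270.  31.] [ 616.3 -170. ] size [50.2 63. ] tailyaw -6.5 endw [ 5.3 50.2]
[131.  19.] [626.2   1.4] size [39.8 37.5] tailyaw 11.5 endw [26.3 28.1]
[105.  24.] [614.9  32.4] size [22.9 67.7] tailyaw 173.5 endw [21.   7.9]
```

View pics/m2.png

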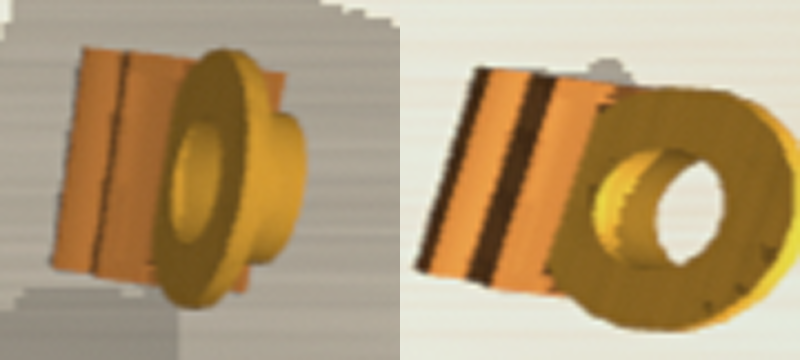

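The collar's rim points to the right (world −y). Its back flange face is centred near px (386,135) in w_col and (600,181) in w_tray. Scale sizes come out at 60x44 as they should. Next come the collar, tray, cup, die and shade.

Run:
```python
from h import *
ic,cc=load("wrist","w_col");it,ct=load("wrist","w_tray");idd,cd=load("wrist","w_die")
print("collar back face",twoview(cc,(385.7,134.6),ct,(600.3,181.2)))
# top/bottom extents
print("onz35 col",onz(cc,[(385.7,134.6)],35),onz(ct,[(600.3,181.2)],35))
# rest top corners (w_tray crop coords)
f=lambda x,y:(540+x*90/400,135+y*80/360)
print("rest top-left edge",onz(ct,[f(78,68),f(18,268),f(160,290)],15).round(1))
g=lambda x,y:(340+x*90/400,95+y*80/360)
print("rest col corners",onz(cc,[g(82,48),g(52,268),g(284,74),g(245,292)],15).round(1))
print("spigot end/col", onz(cc,[g(280,190)],35).round(1))
for im,c,n in((it,ct,"tray"),(ic,cc,"col")):
    hsv=cv2.cvtColor(im,cv2.COLOR_RGB2HSV)
    for p in blobs(im,(0,0,20),(180,80,115),3000):
        if p[:,1].min()>180: continue
        p=p[p[:,1]<230]; X=onz(c,p,4)[:,:2].astype(np.float32); print(n,"tray?",len(p),cv2.minAreaRect(X),cv2.boxPoints(cv2.minAreaRect(X)).round(1).tolist(),p.min(0),p.max(0))
    for p in blobs(im,(5,120,60),(22,255,255),100):
        if p[:,1].max()<235:
            r=cv2.minAreaRect(onz(c,p,14)[:,:2].astype(np.float32)); e=cv2.minAreaRect(onz(c,p,26)[:,:2].astype(np.float32))
            print(n,"wood",p.mean(0).round(),"z14",np.round(r[0],1),np.round(r[1],1),r[2],"z26",np.round(e[0],1),np.round(e[1],1))
for p in blobs(idd,(0,0,130),(180,60,255),100):
    if p[:,0].min()>330 and p[:,0].max()<480 and p[:,1].max()<230:
        e=cv2.minAreaRect(onz(cd,p,42)[:,:2].astype(np.float32));print("die?",p.mean(0).round(),np.round(e[0],1),np.round(e[1],1))
for p in blobs(idd,(45,60,20),(95,255,255),800):
    e=cv2.minAreaRect(onz(cd,p,12)[:,:2].astype(np.float32));print("green",p.min(0),p.max(0),np.round(e[0],1),np.round(e[1],1),e[2])
# shade
for p in blobs(it,(18,80,60),(34,255,255),300):
    if p[:,0].min()>450: print("yellow tray",p.min(0),p.max(0),"leftmost z0",onz(ct,p[[p[:,0].argmin(),p[:,1].argmax()]],0).round(),"z90",onz(ct,p[[p[:,1].argmax()]],90).round())
c=np.hstack([cv2.resize(idd[60:200,300:440],(400,400),interpolation=cv2.INTER_CUBIC),cv2.resize(it[0:110,480:640],(400,400),interpolation=cv2.INTER_CUBIC)]);cv2.imwrite("pics/m3.png",c[:,:,::-1])
```

```text
collar back face (array([ 611.06222782, -172.75852983,   37.64297144]), np.float64(0.0806069394240799))
onz35 col [[ 610.87389559 -173.28382776   35.        ]] [[ 610.55297484 -175.1880743    35.        ]]
rest top-left edge [[ 641.3 -138.5   15. ]
 [ 590.8 -132.8   15. ]
 [ 585.1 -170.5   15. ]]
rest col corners [[ 639.8 -146.8   15. ]
 [ 588.1 -141.    15. ]
 [ 634.  -195.4   15. ]
 [ 582.2 -189.2   15. ]]
spigot end/col [[ 608.3 -191.1   35. ]]
tray tray? 977 ((637.3103637695312, 121.16765594482422), (311.242431640625, 104.25218963623047), 83.59950256347656) [[568.2000122070312, -27.700000762939453], [671.7999877929688, -39.29999923706055], [706.5, 270.0], [602.9000244140625, 281.6000061035156]] [184  89] [465 210]
tray wood [587. 178.] z14 [ 607.5 -180.7] [90.8 60.9] 82.78108978271484 z26 [ 610.  -170.2] [87.6 58.7]
tray wood [435. 166.] z14 [623.4  -5.1] [54.6 48.5] 63.85997772216797 z26 [625.3  -0.7] [52.7 46.8]
tray wood [401. 160.] z14 [627.6  32.8] [10.  95.1] 83.5794677734375 z26 [629.4  35.8] [ 9.6 91.8]
tray wood [266.  23.] z14 [765.7 174. ] [ 21.3 220.5] 2.0773646831512
[... 878 characters left out ...]
98 z26 [ 720.5 -117. ] [30.2 80.7]
die? [378. 157.] [ 458.4 -309. ] [46.2 44.7]
green [295 258] [339 286] [ 276.  -228.9] [59.6 45.5] 65.58358001708984
green [ 56 206] [ 99 248] [353.4 120. ] [59.8 46.8] 16.9329833984375
green [251 197] [285 238] [ 367.2 -159.3] [60.5 44.1] 7.624809741973877
green [319   0] [586 214] [ 547.3 -377.3] [141.1 387.2] 48.554229736328125
yellow tray [487 271] [525 334] leftmost z0 [[ 470.  -92.    0.]
 [ 393. -131.    0.]] z90 [[464. -67.  90.]]
yellow tray [573 154] [632 208] leftmost z0 [[ 589. -178.    0.]
 [ 570. -208.    0.]] z90 [[ 597. -126.   90.]]
yellow tray [505   0] [639  85] leftmost z0 [[ 773.  -69.    0.]
 [ 710. -125.    0.]] z90 [[702. -63.  90.]]
```

View pics/m3.png

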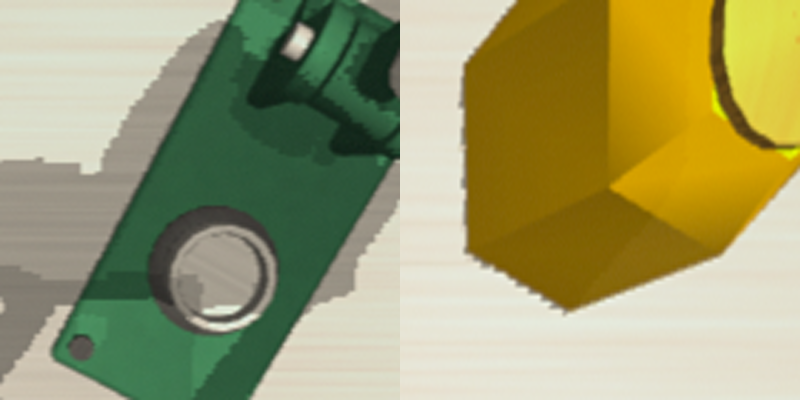

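The measured sizes match: tray 311x104 at yaw 83.6°, bar 95, die ring about 46. The shade's nearest corner is around (707,-125), so the gripper body has to stay clear of it. Next I measure the collar's lean and check that the poses are reachable.

```bash
cat >> h.py <<'E'
S=np.array([.9938,-.1115,0]);A0=np.array([-.1115,-.9938,0]);Z=np.array([0,0,1.]);U=-A0
G=12
def pose(d,y): return np.c_[d,y,np.cross(d,y)]
def hz(h): a=np.radians(h);return np.array([np.cos(a),np.sin(a),0])
def tilt(heading,pitch): # tool points along heading, pitch deg below level; jaws level
    h=hz(heading);p=np.radians(pitch);d=h*np.cos(p)-Z*np.sin(p);return d,np.cross(Z,h)
E
python3 - <<'E'
from h import *
ic,cc=load("wrist","w_col");it,ct=load("wrist","w_tray");idd,cd=load("wrist","w_die")
for n,im,c,box in(("col",ic,cc,(340,95,430,175)),("tray",it,ct,(555,135,640,215))):
    h=cv2.cvtColor(im,cv2.COLOR_RGB2HSV);m=cv2.inRange(h,(18,120,40),(34,255,160))
    k=np.zeros_like(m);k[box[1]:box[3],box[0]:box[2]]=m[box[1]:box[3],box[0]:box[2]]
    p=max(cv2.findContours(k,cv2.RETR_EXTERNAL,cv2.CHAIN_APPROX_NONE)[0],key=cv2.contourArea)
    e=cv2.fitEllipse(cv2.convexHull(p));print(n,e)
    o,d=ray(c,[e[0]]);d=d[0]/np.linalg.norm(d[0])
    for L in(-.15,-.1,-.05,0,.05,.1,.15): 
        a=np.cos(L)*A0-np.sin(L)*Z;print(L,round(float(a@d),3),end=' ')
    print("ratio",e[1][0]/e[1][1], onz(c,[e[0]],35).round(1))
f=lambda x,y:(300+x*.35,60+y*.35)
q=onz(cd,[f(55,350),f(235,5),f(250,395),f(395,150)],12);print(q.round(1),[np.degrees(np.arctan2(*(b-a)[1::-1])) for a,b in((q[0],q[1]),(q[2],q[3]))])
# IK
P=np.array([610.5,-175.5,35.5]);D=np.array([458,-308.5,0]);C=np.array([623.4,-3.5,0])
for th in(20,25,30):
    t=np.radians(th);d=np.sin(t)*A0-np.cos(t)*Z
    print(th,[ (g,None if (j:=inverse_kinematics(P-12*d+Z*up,pose(d,g*S))) is None else j.round()) for g in(1,-1) for up in (0,)])
for nm,Q,z in(("die",D,44.5),("cup",C,28.5)):
  for pit in(27,32,37):
    for hd in(-60,-28,0,-96,84,-45,45):
      d,y=tilt(hd,pit);r=[inverse_kinematics(Q+Z*z-12*d,pose(d,g*y)) for g in(1,-1)]
      print(nm,pit,hd,[None if j is None else j.round().astype(int).tolist() for j in r])
E
```

```text
col ((385.7477722167969, 134.57962036132812), (20.355802536010742, 62.68040084838867), 8.438700675964355)
-0.15 0.054 -0.1 0.104 -0.05 0.153 0 0.203 0.05 0.251 0.1 0.299 0.15 0.347 ratio 0.3247554620023466 [[ 610.9 -173.3   35. ]]
tray ((599.8421630859375, 180.9567413330078), (51.33085250854492, 58.496158599853516), 51.48411560058594)
-0.15 0.563 -0.1 0.604 -0.05 0.643 0 0.68 0.05 0.715 0.1 0.749 0.15 0.781 ratio 0.8775080917650798 [[ 610.8 -174.6   35. ]]
[[ 419.  -234.4   12. ]
 [ 576.  -314.6   12. ]
 [ 396.4 -331.2   12. ]
 [ 513.8 -391.8   12. ]] [np.float64(-27.089717643278956), np.float64(-27.303537468404105)]
20 [(1, array([-11.,  37.,  94., -26.,  50.,  13.])), (-1, array([ -11.,   37.,   94.,  -26.,   50., -167.]))]
25 [(1, array([ -8.,  38.,  94., -33.,  52.,  20.])), (-1, array([  -8.,   38.,   94.,  -33.,   52., -160.]))]
30 [(1, array([ -6.,  40.,  94., -38.,  54.,  26.])), (-1, array([  -6.,   40.,   94.,  -38.,   54., -154.]))]
die 27 -60 [None, None]
die 27 -28 [None, None]
die 27 0 [[-79, 54, 133, 104, 65, 82], [-79, 54, 133, 104, 65, -98]]
die 27 -96 [None, None]
d
[... 1138 characters left out ...]
28 [[12, 50, 128, 221, 56, 88], [12, 50, 128, 221, 56, -92]]
cup 32 0 [None, None]
cup 32 -96 [[20, 55, 81, -50, 83, 51], [20, 55, 81, -50, 83, -129]]
cup 32 84 [[-34, 53, 89, 50, 80, 123], [-34, 53, 89, 50, 80, -57]]
cup 32 -45 [None, None]
cup 32 45 [[-38, 48, 117, 88, 57, 107], [-38, 48, 117, 88, 57, -73]]
cup 37 -60 [None, None]
cup 37 -28 [[10, 46, 127, 222, 47, 84], [10, 46, 127, 222, 47, -96]]
cup 37 0 [[-13, 48, 135, 168, 55, 89], [-13, 48, 135, 168, 55, -91]]
cup 37 -96 [[18, 53, 83, -48, 79, 49], [18, 53, 83, -48, 79, -131]]
cup 37 84 [[-33, 50, 90, 47, 76, 126], [-33, 50, 90, 47, 76, -54]]
cup 37 -45 [None, None]
cup 37 45 [[-35, 45, 117, 86, 52, 113], [-35, 45, 117, 86, 52, -67]]
```

The lean is about 0.12 rad, rim tipped down, from w_col ellipse ratio 0.32. The w_tray ellipse is occluded, so I don't use it. The press is at yaw −27.2°. Now I grasp the collar by its flange edge, with the tool tilted 20°.

Run:
```python
from h import *
P=np.array([610.5,-175.5,35.5]);t=np.radians(20);d=np.sin(t)*A0-np.cos(t)*Z;R=pose(d,S)
command_gripper(88)
reach(P-d*(G+130),R);line_to(P-d*G,vel=120)
print(get_obs()["force"].round(1))
command_gripper(50,force=40);hold(.2);o=get_obs();print(o["width"],o["force"].round(1))
line_to(P-d*G+Z*60,vel=80);line_to(P-d*G+Z*220,vel=200);hold(.2);o=get_obs();print(o["width"],o["force"].round(1),o["time_s"])
snap("wrist","w_grip");im=cv2.imread("pics/w_grip.png")
snap("side","s_grip");b=cv2.imread("pics/s_grip.png")
c=proj(cam("side"),P+Z*220)[0].astype(int);b=cv2.resize(b[max(c[1]-60,0):c[1]+60,c[0]-60:c[0]+60],(400,400),interpolation=cv2.INTER_CUBIC)
cv2.imwrite("pics/m4.png",np.hstack([cv2.resize(im[150:400,195:445],(400,400)),b]))
```

```text
[-0.1  0.2  0.6]
56.560250465146446 [ 0.  -0.1  1.7]
56.61985169354478 [-0.1 -0.3 -1.2] 13.4333
```

View pics/m4.png

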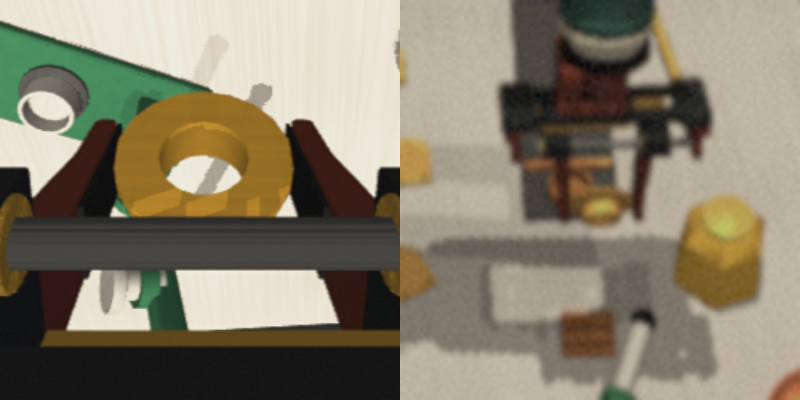

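The collar is held, width 56.6. Ellipse ratio of about 0.79 matches the expected p = 27°. The side crop agrees. Now to the die.

Run:
```python
from h import *
D=np.array([458.2,-308.5,0]);d,y=tilt(45,27);R=pose(d,-y)
t=lambda z:D+Z*z-G*d
o=get_obs();line_to(o["tcp_pos"]+[-60,60,60],vel=250)
reach(t(160),R);line_to(t(75),vel=150);hold(.2);print(get_obs()["force"].round(1))
snap("wrist","w_pre")
r=line_to(t(43.5),vel=25,contact_N=8);o=get_obs();print(r,(o["tcp_pos"]+G*o["eef_rot"][:,0]).round(1),o["force"].round(1),o["time_s"],o["width"])
snap("wrist","w_ins")
snap("side","s_ins")
a=cv2.imread("pics/w_ins.png")[100:350,195:445];b=cv2.imread("pics/s_ins.png");c=proj(cam("side"),D+Z*44)[0].astype(int);b=b[c[1]-40:c[1]+40,c[0]-40:c[0]+40]
cv2.imwrite("pics/m5.png",np.hstack([cv2.resize(x,(400,400),interpolation=cv2.INTER_CUBIC) for x in(a,b)]))
```

```text
[-0.6  0.1  0.4]
True [ 458.2 -308.8   55. ] [-0.2 -1.6 -1. ] 17.2667 56.61548699624633
```

View pics/m5.png

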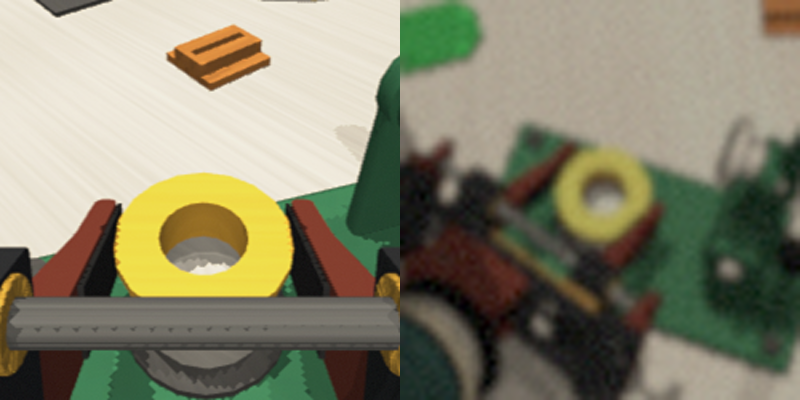

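Run:
```python
from h import *
D=np.array([458.2,-308.5,0]);d,y=tilt(45,27)
t=lambda z:D+Z*z-G*d
for i in range(3):
    r=line_to(t(43.5),vel=20,contact_N=10);o=get_obs();print(r,(o["tcp_pos"]+G*o["eef_rot"][:,0]).round(1),o["force"].round(1),o["moment"].round(2))
```

```text
False [ 458.4 -308.7   43.6] [ 0.3 -2.8  2. ] [-0.44 -0.07 -0.46]
False [ 458.3 -308.7   43.6] [ 1.9 -3.9  2.3] [-0.43 -0.08 -0.52]
False [ 458.3 -308.6   43.5] [ 1.9 -3.8  1.8] [-0.4  -0.09 -0.58]
```

Run:
```python
from h import *
d,y=tilt(45,27)
command_gripper(76);hold(.2);o=get_obs();p=o["tcp_pos"]
line_to(p-d*110,vel=120);line_to(p-d*110+Z*150,vel=250)
reach([410,-250,300],down(-90));hold(.2);im,c=snap("wrist","w_seat")
for b in blobs(im,(18,90,60),(34,255,255),200):
    X=onz(c,b,47);e=cv2.minAreaRect(X[:,:2].astype(np.float32)); print(np.round(e[0],1),np.round(e[1],1))
print(get_obs()["time_s"])
# plan lever IK
X=hz(-27.2);Y=np.cross(Z,X);PV=np.array([458.2,-308.5,85])+90*X
for side in(1,-1):
  for f in(0,.5,1,1.4,1.87):
    a=f-.30; arm=-np.sin(a)*X+np.cos(a)*Z; g=PV+190*arm+45*side*Y
    for tl in(-30,-15,0,15,30,45):
      q=np.radians(tl);dd=np.sin(q)*X-np.cos(q)*Z
      r=[inverse_kinematics(g-3*dd,pose(dd,s*np.cross(dd,Y))) for s in(1,-1)]
      print(side,f,tl,g.round(),[None if j is None else j.round().astype(int).tolist() for j in r][:2])
```

```text
[ 126.3 -438. ] [541.5  27. ]
[ 218.8 -479.4] [107.9  42.1]
[219.  -18.1] [ 41.2 108.5]
[446.6 142. ] [24.3 40.4]
[440.8 -87.6] [39.9 55.3]
[459.7  34.8] [56.5 40.2]
[ 458.7 -307.1] [58.1 58.1]
22.95
1 0 -30 [ 609. -335.  267.] [[-33, 46, 44, -3, 120, -7], None]
1 0 -15 [ 609. -335.  267.] [[-34, 36, 58, -2, 100, -7], None]
1 0 0 [ 609. -335.  267.] [[-35, 28, 72, 0, 80, -7], None]
1 0 15 [ 609. -335.  267.] [[-36, 20, 86, 3, 59, -9], [-36, 20, 86, 3, 59, 171]]
1 0 30 [ 609. -335.  267.] [[-37, 15, 99, 8, 37, -15], [-37, 15, 99, 8, 37, 165]]
1 0 45 [ 609. -335.  267.] [[-39, 14, 111, 38, 13, -45], [-39, 14, 111, 38, 13, 135]]
1 0.5 -30 [ 525. -292.  271.] [[-34, 37, 62, -4, 111, -7], None]
1 0.5 -15 [ 525. -292.  271.] [[-35, 28, 73, -2, 94, -7], None]
1 0.5 0 [ 525. -292.  271.] [[-36, 19, 84, 0, 76, -8], None]
1 0.5 15 [ 525. -292.  271.] [[-37, 12, 97, 3, 57, -11], [-37, 12, 97, 3, 57, 169]]
1 0.5 30 [ 525. -292.  271.] [[-39, 7, 109, 11, 35, -19], [-39, 7, 109, 11, 35, 161]]
1 0.5 45 [ 525. -292.  271.] [[-42, 6, 121, 49, 14, -59], [-42, 6, 121, 49, 14, 121]]
1 1 -30 [ 450. -254.
[... 3021 characters left out ...]
8, -21], [-49, 16, 106, 0, 58, 159]]
-1 1.4 15 [ 367. -312.  171.] [[-54, 10, 117, 10, 40, -34], [-54, 10, 117, 10, 40, 146]]
-1 1.4 30 [ 367. -312.  171.] [[-61, 8, 128, 42, 24, -70], [-61, 8, 128, 42, 24, 110]]
-1 1.4 45 [ 367. -312.  171.] [None, None]
-1 1.87 -30 [ 349. -303.   85.] [[-43, 37, 92, -8, 80, -13], [-43, 37, 92, -8, 80, 167]]
-1 1.87 -15 [ 349. -303.   85.] [[-46, 29, 102, -5, 63, -16], [-46, 29, 102, -5, 63, 164]]
-1 1.87 0 [ 349. -303.   85.] [[-50, 22, 113, 0, 45, -22], [-50, 22, 113, 0, 45, 158]]
-1 1.87 15 [ 349. -303.   85.] [[-55, 19, 124, 17, 25, -42], [-55, 19, 124, 17, 25, 138]]
-1 1.87 30 [ 349. -303.   85.] [None, None]
-1 1.87 45 [ 349. -303.   85.] [None, None]
```

The collar is seated: its outline is 58.1 x 58.1 mm at the expected height, centred at (458.7,-307.1). Now the lever.

```bash
cat >> h.py <<'E'
XP=hz(-27.2);YP=np.cross(Z,XP);PV=np.array([458.5,-307.8,85])+90*XP
def lev(f,tl,off):
    a=f-.30;g=PV+190*(-np.sin(a)*XP+np.cos(a)*Z)+45*YP
    q=np.radians(tl);d=np.sin(q)*XP-np.cos(q)*Z
    return g-off*d,pose(d,np.cross(d,YP)),d
E
python3 - <<'E'
from h import *
p,R,d=lev(0,-30,10)
line_to([420,-230,400],vel=250)
command_gripper(50)
reach(p-100*d,R);print("at",get_obs()["force"].round(1))
print(line_to(p,vel=100,contact_N=8))
command_gripper(10,force=45);o=get_obs();print("w",o["width"],o["force"].round(1))
if 12<o["width"]<24:
  for f in np.linspace(0,1.87,18)[1:]:
    p,R,d=lev(f,-30+40*f/1.87,10)
    r=line_to(p,vel=110 if f<1.6 else 50,ori=R,contact_N=35);o=get_obs();print(round(f,2),r,o["force"].round(1),round(o["width"],1),np.linalg.norm(o["tcp_pos"]-p).round(1))
    if r: break
print(get_obs()["time_s"])
snap("wrist","w_dn");snap("side","s_dn");snap("top","t_dn")
E
```

```text
at [-1.1  0.8  0.5]
False
w 16.7214783112044 [-1.6  1.3  4.5]
0.11 False [ 3.9 -0.3  2.9] 16.7 1.0
0.22 False [4.3 1.5 5. ] 17.3 0.6
0.33 False [3.  3.5 5.2] 16.8 0.7
0.44 False [3.4 3.1 3.4] 16.9 1.0
0.55 False [2.9 3.9 2. ] 17.1 1.3
0.66 False [ 3.2  5.4 -1.2] 16.9 1.8
0.77 False [ 3.7  5.6 -3. ] 16.9 2.0
0.88 False [ 5.4  4.9 -5.4] 17.0 2.4
0.99 False [ 5.7  4.2 -7.3] 16.9 2.4
1.1 False [  9.3   4.7 -10. ] 16.6 2.5
1.21 False [10.3  4.3 -9.5] 17.0 2.4
1.32 False [11.   5.3 -9.4] 17.0 2.3
1.43 False [12.5  5.3 -8.4] 16.8 2.3
1.54 False [11.9  6.5 -7.2] 17.2 2.3
1.65 False [13.   7.4 -5.7] 17.0 2.2
1.76 False [13.   7.9 -4.7] 17.2 2.1
1.87 False [13.2  8.4 -4.6] 17.1 2.0
33.4333
```

Run:
```python
from h import *
for f in(1.91,1.95,2.0):
    p,R,d=lev(f,10,10);r=line_to(p,vel=25,contact_N=25);o=get_obs();print(f,r,o["force"].round(1),o["tcp_pos"].round(1),p.round(1))
    if r: break
hold(.2);print(get_obs()["force"].round(1))
im,c=snap("wrist","w_dn2");s,cs=snap("side","s_dn2")
q=proj(cs,[[458,-307,60]])[0].astype(int);b=s[q[1]-50:q[1]+50,q[0]-70:q[0]+70]
cv2.imwrite("pics/m6.png",np.hstack([cv2.resize(im,(400,300)),cv2.resize(b,(400,300),interpolation=cv2.INTER_CUBIC)])[:,:,::-1])
```

```text
1.91 True [-1.   1.   4.5] [ 390.6 -221.5   93.7] [ 388.7 -221.3   87.4]
[-1.8 -0.7  2.7]
```

View pics/m6.png

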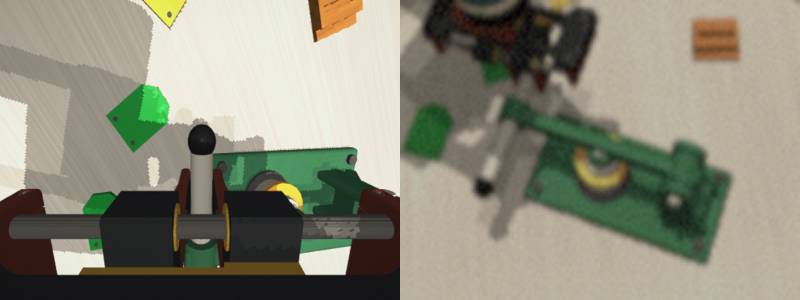

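The side crop shows the arm down over the collar. Next I check it is hard against the flange, by stepping down and reading the force.

Run:
```python
from h import *
p0=get_obs()["tcp_pos"]
for k in range(1,8):
    line_to(p0-Z*1.5*k,vel=15,contact_N=30);hold(.15);o=get_obs();print(k,o["tcp_pos"].round(1),o["force"].round(1),o["moment"].round(2))
    if o["force"][2]>22: break
```

```text
1 [ 390.5 -221.7   93.5] [-2.9 -0.3 10.9] [-0.14  0.38 -0.18]
2 [ 390.6 -221.8   92.9] [-1.3  0.2  4.6] [-0.03  0.21 -0.2 ]
3 [ 390.6 -221.8   92.8] [-2.4  1.  10.9] [ 0.06  0.3  -0.13]
4 [ 390.6 -221.7   92.8] [-2.1  0.7  9.9] [ 0.07  0.3  -0.21]
5 [ 390.6 -221.7   92.8] [-3.3  1.5 10.6] [ 0.07  0.31 -0.18]
6 [ 390.6 -221.7   92.8] [-2.6  1.8 11. ] [ 0.01  0.3  -0.2 ]
7 [ 390.6 -221.7   92.8] [-1.8  0.6  9.4] [ 0.    0.35 -0.14]
```

Hard stop confirmed: the TCP stays at 92.8 while contact trips each time. Now I regrip and raise.

Run:
```python
from h import *
command_gripper(40);p,R,d=lev(1.87,10,2);print(p.round(1));print(line_to(p,vel=60,ori=R,contact_N=15))
command_gripper(10,force=45);print(get_obs()["width"])
for f in list(np.linspace(1.87,0,18)[1:])+[-.03,-.06]:
    p,R,d=lev(f,-30+40*max(f,0)/1.87,2)
    r=line_to(p,vel=110 if f>.3 else 40,ori=R,contact_N=30);o=get_obs();print(round(f,2),r,o["force"].round(1),round(o["width"],1),end=';')
    if r: break
hold(.2);print(get_obs()["tcp_pos"].round(1),p.round(1),get_obs()["force"].round(1),get_obs()["time_s"])
snap("side","s_up");snap("top","t_up")
```

```text
[ 389.8 -221.9   87.1]
False
17.06334296724396
1.76 False [ 6.2 -2.2 -3.3] 17.3;1.65 False [ 5.5 -3.7 -2.2] 17.0;1.54 False [ 3.9 -3.8 -2.2] 17.2;1.43 False [ 4.5 -5.7 -4.7] 17.1;1.32 False [ 1.  -4.4 -3.4] 16.9;1.21 False [-3.1 -4.8 -0.7] 16.9;1.1 False [-5.3 -4.3 -0.6] 17.4;0.99 False [-9.  -2.1  4.1] 17.2;0.88 False [-12.4  -0.9  11. ] 16.9;0.77 False [-14.5   0.8  16.6] 17.0;0.66 False [-15.6   1.3  24.1] 17.0;0.55 False [-15.3   1.3  29.9] 17.1;0.44 False [-11.4  -2.2  32.2] 17.4;0.33 False [-9.6 -2.7 32. ] 16.9;0.22 False [-6.4 -5.  29.9] 17.1;0.11 False [-2.2 -6.9 27.4] 17.2;0.0 False [-1.4 -9.4 24.2] 17.1;-0.03 False [-6.1 -7.6 26. ] 17.1;-0.06 False [-21.5  -0.7  33.1] 16.8;[ 612.2 -338.9  271.4] [ 619.5 -340.   264.6] [-20.3  -0.1  31. ] 45.6333
```

Run:
```python
from h import *
command_gripper(50);o=get_obs();d=o["eef_rot"][:,0];line_to(o["tcp_pos"]-100*d,vel=150)
C=np.array([458.7,-307.1,44.5]);yaw=62.8-180
reach([440,-250,330],down(-90));hold(.2);im,c=snap("wrist","w_up");s,cs=snap("side","s_up2");t,_=snap("top","t_up2")
for b in blobs(im,(18,90,60),(34,255,255),200):
    X=onz(c,b,47);e=cv2.minAreaRect(X[:,:2].astype(np.float32))
    if X[:,0].min()>350: print(np.round(e[0],1),np.round(e[1],1))
for k in(C,C+[0,0,0]):pass
print([None if (j:=inverse_kinematics(C+[0,0,10],down(w))) is None else j.round() for w in(yaw,yaw+180)])
ct=cam("top");g=lambda f,s:PV+190*(-np.sin(f-.3)*XP+np.cos(f-.3)*Z)+s*YP
for f in(0,.1,.2): print(f,proj(ct,[g(f,75),g(f,-75)]).round(0).tolist(),proj(cs,[g(f,75),g(f,-75)]).round(0).tolist())
print(get_obs()["time_s"])
cv2.imwrite("pics/m7.png",np.hstack([cv2.resize(t[150:300,400:600],(400,300),interpolation=cv2.INTER_CUBIC),cv2.resize(s[260:380,270:430],(400,300),interpolation=cv2.INTER_CUBIC)])[:,:,::-1])
```

```text
[450.9 161.4] [56.3 40.7]
[443.6 -86.6] [40.  55.9]
[462.7  36.9] [56.6 40.6]
[ 458.7 -306.7] [57.  58.5]
[array([-41.,  31., 103.,  -0.,  46.,  76.]), array([ -41.,   31.,  103.,   -0.,   46., -104.])]
0 [[503.0, 188.0], [557.0, 223.0]] [[373.0, 292.0], [358.0, 342.0]]
0.1 [[500.0, 194.0], [554.0, 229.0]] [[367.0, 289.0], [351.0, 339.0]]
0.2 [[497.0, 200.0], [551.0, 235.0]] [[360.0, 287.0], [344.0, 337.0]]
48.725
```

View pics/m7.png

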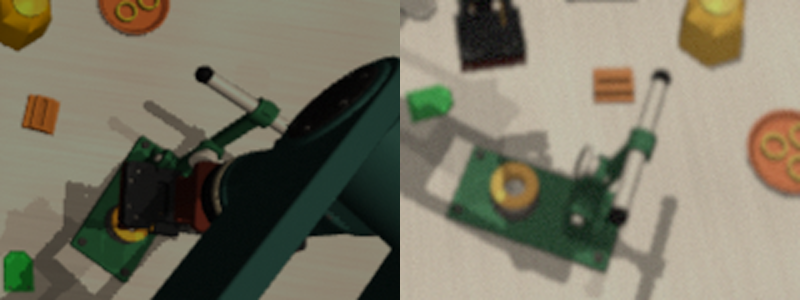

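The collar is still seated and the arm is back up: the knob at top (501,187) and side (374,290) matches angle 0. Move the collar to the cup with a vertical tool.

Run:
```python
from h import *
C=np.array([458.7,-307,44.5]);K=np.array([623.7,-3.4,28.5]);g=10
command_gripper(80)
R=down(62.8-180);reach(C+Z*(g+120),R);line_to(C+Z*g,vel=100,contact_N=10)
command_gripper(45,force=40);o=get_obs();print(o["width"],o["tcp_pos"].round(1))
line_to(C+Z*(g+40),vel=60);line_to(C+Z*(g+160),vel=200);hold(.1);print(get_obs()["force"].round(1),get_obs()["width"])
js=[(w,inverse_kinematics(K+Z*(g+160),down(w))) for w in(-6.4,173.6)];j0=get_obs()["joints"]
w,_=min([x for x in js if x[1] is not None],key=lambda x:abs(x[1]-j0).max());print(w)
reach(K+Z*(g+140),down(w));line_to(K+Z*(g+25),vel=150);hold(.2)
for i in range(3):
    r=line_to(K+Z*(g-.5),vel=20,contact_N=10);o=get_obs();print(r,o["tcp_pos"].round(1),o["force"].round(1),o["moment"].round(2))
    if o["tcp_pos"][2]<K[2]+g+1: break
print(o["time_s"])
```

```text
56.45487102844341 [ 458.8 -307.6   54.8]
[-0.2  0.4 -0.8] 56.51998303076506
-6.4
True [623.6  -3.4  38.8] [-0.9 -0.9  3.9] [-0.09 -0.07 -0.1 ]
57.2417
```

It touched at flange height (28.8 against 28.5), so it is seated. I release it and look at the tray and scales again.

```bash
cat >> h.py <<'E'
def scales(im,c,z=5,hi=255,ymax=235,box=None):
    out=[]
    for p in blobs(im,(15,100,60),(34,255,hi),150):
        if (p[:,1]>ymax).any() or p[:,0].min()<1 or p[:,0].max()>638 or p[:,1].min()<1: continue
        m=np.zeros(im.shape[:2],np.uint8);cv2.drawContours(m,[p[:,None]],-1,1,-1)
        X=onz(c,np.argwhere(m)[:,::-1],z)[:,:2]; rc=cv2.minAreaRect(X.astype(np.float32))
        bp=cv2.boxPoints(rc); L=max([bp[1]-bp[0],bp[2]-bp[1]],key=np.linalg.norm); u=L/np.linalg.norm(L); v=np.array([-u[1],u[0]])
        C=np.array(rc[0]); s=(X-C)@u; t=(X-C)@v; l=np.linalg.norm(L)/2
        w=[np.ptp(t[(s*g>l-6)]) for g in(1,-1)]
        if w[0]>w[1]: u=-u
        out.append((C,np.sort(rc[1]),np.degrees(np.arctan2(u[1],u[0])),p.mean(0)))
    return out
E
python3 - <<'E'
from h import *
command_gripper(78);hold(.2);o=get_obs();line_to(o["tcp_pos"]+Z*180,vel=200)
line_to([560,40,220],vel=250);hold(.2);im,c=snap("wrist","w_t2")
line_to([440,120,220],vel=250,ori=down(-90));hold(.2);im2,c2=snap("wrist","w_s2")
for s in scales(im2,c2): print("scale",*[np.round(x,1) for x in s])
for b in blobs(im,(10,100,50),(34,255,255),150):
    if b[:,1].max()<200:
        r=lambda z:[np.round(q,1) for q in cv2.minAreaRect(onz(c,b,z)[:,:2].astype(np.float32))]
        print(b.mean(0).round(),"z14",r(14),"z31",r(31))
print(get_obs()["time_s"])
cv2.imwrite("pics/m8.png",np.hstack([cv2.resize(im,(400,300)),cv2.resize(im[40:160,250:410],(400,300),interpolation=cv2.INTER_CUBIC)])[:,:,::-1])
E
```

```text
scale [428.9 324.5] [45.3 61.5] 69.8 [149.3 187.6]
scale [444.8 203.7] [44.7 59.6] 85.6 [252.6 173.5]
scale [436.8 -69.4] [45.2 61. ] 114.3 [488.  178.9]
scale [457.6  66.2] [44.5 60.4] 85.5 [372.3 162.3]
[382. 180.] z14 [array([627.1,  32.6]), array([ 8. , 96.2]), np.float64(83.6)] z31 [array([624.2,  36.4]), array([ 7.6, 91.4]), np.float64(83.6)]
[231. 168.] z14 [array([460.8,  67.2]), array([58.8, 43.7]), np.float64(85.1)] z31 [array([466.1,  69.2]), array([55.9, 41.5]), np.float64(85.1)]
[194.  38.] z14 [array([448.3, 201.8]), array([59.1, 43.7]), np.float64(85.8)] z31 [array([454.3, 197.2]), array([56.2, 41.5]), np.float64(85.8)]
[514.  69.] z14 [array([771.3, 130.9]), array([ 22.3, 135.1]), np.float64(2.0)] z31 [array([761.2, 129.8]), array([ 21.2, 128.4]), np.float64(2.0)]
61.6083
```

View pics/m8.png

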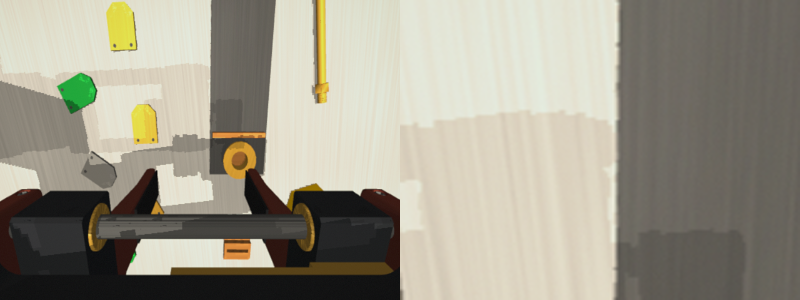

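The collar sits in the cup, and the bar measures 8 x 96.2 mm centred (627.1,32.6), so the stop face is at (627.5,36.6). Four brass scales are present. Their sizes and positions are unchanged, so I place the first.

```bash
cat >> h.py <<'E'
STOP=np.array([627.5,36.6,4.]);OFF=26.5
def look():
    line_to([440,120,220],vel=300,ori=down(-90)); hold(.15); return scales(*snap("wrist","look%d"%int(get_obs()["time_s"]*10)))
def good(s): return 42<s[1][0]<48 and 57<s[1][1]<65 and s[0][0]<520
def pick(s):
    w=s[2]-90; R=down(w); b=np.array([*s[0],0.]); command_gripper(66)
    reach(b+Z*110,R); line_to(b+Z*(OFF+20),vel=150); r=line_to(b+Z*OFF,vel=40,contact_N=10)
    command_gripper(35,force=30); o=get_obs(); print("pick",b.round(1),w.round(1),r,"w",round(o["width"],1),o["tcp_pos"].round(1))
    line_to(b+Z*(OFF+60),vel=150); return 40<get_obs()["width"]<46
def pl(s,z,al):
    a=np.radians(al);n=np.cos(a)*Z+np.sin(a)*U; c=STOP+U*s; c[2]=z
    return c+OFF*n,pose(-n,S)
E
python3 - <<'E'
from h import *
L=[s for s in look() if good(s)];print(len(L))
s=min(L,key=lambda s:np.hypot(s[0][0]-457,s[0][1]-66))
if pick(s):
    p,R=pl(34,80,0);o=get_obs();line_to(o["tcp_pos"]+Z*60,vel=200);reach(p,R);line_to(pl(34,6,0)[0],vel=100);hold(.2)
    f=get_obs()["force"];r=line_to(pl(27,6,0)[0],vel=15,contact_N=5);o=get_obs();e=(o["tcp_pos"]-STOP)@U;print("stop contact",r,"centre at",e.round(1),(o["force"]-f).round(1))
    q=STOP+U*(e+.3);q[2]=4.2+OFF
    r=line_to(q,vel=15,contact_N=5);print(r,get_obs()["tcp_pos"].round(1));
    command_gripper(56);hold(.1);line_to(q+Z*80,vel=150)
    line_to([560,90,220],vel=250,ori=down(-90));hold(.2);im,c=snap("wrist","w_p1")
    for x in scales(im,c,9): print([np.round(v,1) for v in x],"s,lat",((x[0]-STOP[:2])@U[:2]).round(1),((x[0]-STOP[:2])@S[:2]).round(1))
print(get_obs()["time_s"])
E
```

```text
4
pick [457.6  66.2   0. ] -4.7 False w 42.9 [457.7  66.2  26.6]
stop contact True centre at 29.4 [-0.1  0.9  1.7]
False [631.   65.9  30.7]
[array([ 611.7, -166.3]), array([52.1, 55. ]), np.float32(173.2), array([553.4, 131. ])] s,lat -203.4 6.9
[array([622.8,  -8.4]), array([61.9, 62.3]), np.float32(92.9), array([412.5, 121.1])] s,lat -45.2 0.4
[array([636.5,  60.9]), array([69.6, 86.1]), np.float32(173.5), array([363.2, 112.7])] s,lat 25.1 6.2
72.1833
```

```bash
cat >> h.py <<'E'
def place(k,al=7.2):
    sc=30+40*(k-1)+.3; z=4+30*np.sin(np.radians(al))
    o=get_obs();line_to(o["tcp_pos"]+Z*60,vel=200)
    p,R=pl(sc,85,al);reach(p,R);line_to(pl(sc,z+10,al)[0],vel=120);hold(.15)
    for i in range(3):
        t=pl(sc,z,al)[0];r=line_to(t,vel=20,contact_N=5);o=get_obs();h=o["tcp_pos"][2]-t[2]
        if h<.8: break
    print("place",k,r,"above",h.round(2),o["force"].round(1))
    command_gripper(56);hold(.1);line_to(t+R[:,0]*-80,vel=150)
def check(n,xy=(560,110)):
    line_to([*xy,220],vel=250,ori=down(-90));hold(.2);im,c=snap("wrist",n)
    for b in blobs(im,(22,110,60),(34,255,255),150):
        X=onz(c,b,9)[:,:2]-STOP[:2];e=cv2.minAreaRect(X.astype(np.float32));C=np.array(e[0])
        if -20<C@U[:2]<260 and abs(C@S[:2])<50: print("row blob s %.1f..%.1f lat %.1f..%.1f"%((X@U[:2]).min(),(X@U[:2]).max(),(X@S[:2]).min(),(X@S[:2]).max()),np.round(e[1],1),e[2])
E
python3 - <<'E'
from h import *
check("c1")
L=[s for s in look() if good(s)];print([s[0].round(0).tolist() for s in L])
s=min(L,key=lambda s:np.hypot(s[0][0]-445,s[0][1]-204))
if pick(s): place(2);check("c2")
print(get_obs()["time_s"])
im=cv2.imread("pics/c2.png");cv2.imwrite("pics/m9.png",cv2.resize(im[70:270,230:480],(750,600),interpolation=cv2.INTER_CUBIC))
E
```

```text
[[429.0, 324.0], [437.0, -70.0], [445.0, 204.0]]
pick [444.8 203.9   0. ] -4.4 False w 43.7 [444.9 203.9  26.6]
place 2 True above -0.17 [-0.7 -0.4  5.1]
row blob s 51.2..101.4 lat -21.6..21.9 [50.4 43.3] 84.00126647949219
83.0917
```

View pics/m9.png

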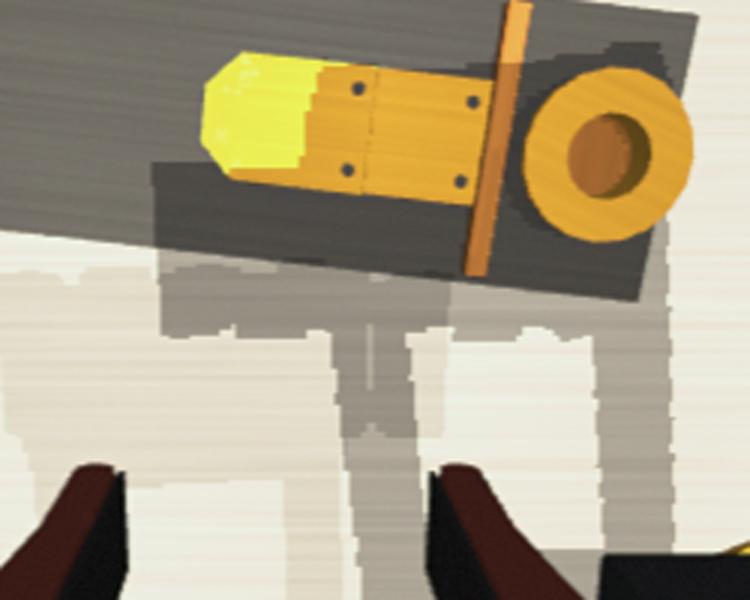

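The crop shows scale 1's head (480,145) touching the bar, scale 2 overlapping it by about a third in a straight line, and the collar flat in the cup. Scales 3 and 4 next.

Run:
```python
from h import *
for k in(3,4):
    L=[s for s in look() if good(s)];print([s[0].round(0).tolist() for s in L])
    if not L: break
    s=min(L,key=lambda s:abs(s[0][1]-120))
    if not pick(s): print("FAILED pick");break
    place(k)
check("c4",(540,140))
print([s[0].round(0).tolist() for s in look() if good(s)],get_obs()["time_s"])
im=cv2.imread("pics/c4.png");cv2.imwrite("pics/m10.png",cv2.resize(im[50:250,170:470],(800,533),interpolation=cv2.INTER_CUBIC))
snap("top","t_end");t=cv2.imread("pics/t_end.png");cv2.imwrite("pics/m11.png",t)
```

```text
[[429.0, 324.0], [437.0, -69.0]]
pick [436.8 -69.5   0. ] 24.3 False w 43.4 [436.9 -69.5  26.7]
place 3 True above -0.04 [0.5 1.3 5.2]
[[429.0, 324.0]]
pick [428.9 324.4   0. ] -20.6 False w 43.8 [429.  324.5  26.7]
place 4 True above -0.04 [-1.6 -0.3  4.5]
row blob s -1.3..181.5 lat -22.9..22.7 [182.8  45.6] 83.6265869140625
[] 104.8083
```

View pics/m10.png

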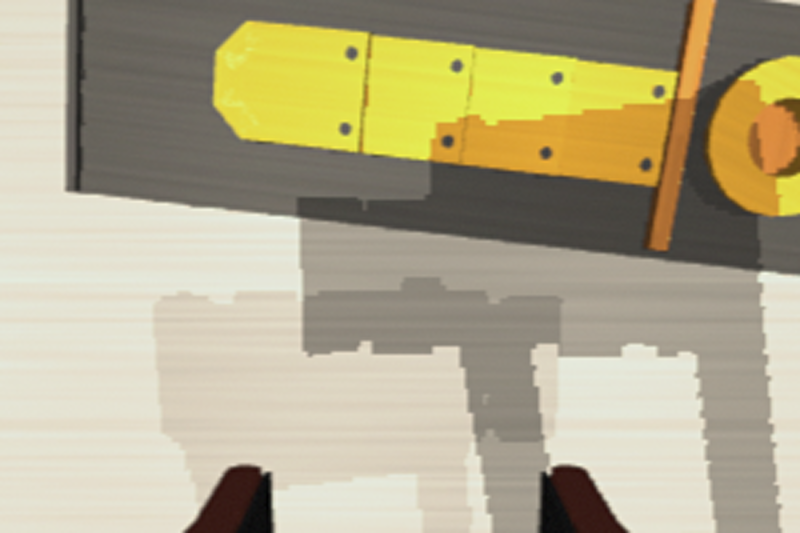

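View pics/m11.png

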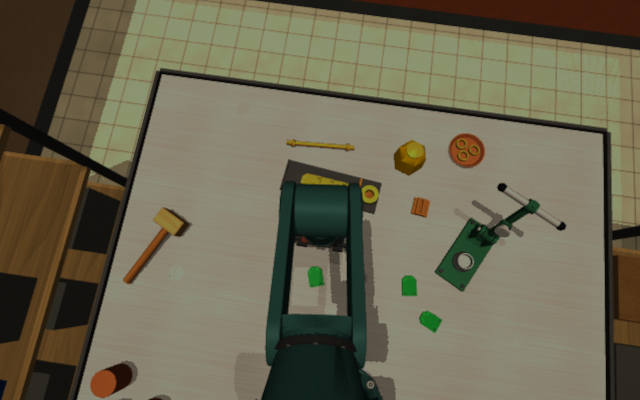

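The row is straight: 182 mm long, pitch about 40 mm, each tail pointing away from the stop and scale 4's tail on the tray. The arm is up at (501,187), the collar is in the cup at (370,195), and the shade, pipe and mallet are at the same pixels as at the start. No brass scale is left over.

```bash
python3 -c "
from plant import *
sign_off()"
```

```text
the job is handed in; nothing more can be done
```

The lantern skirt is made up and the job is handed in. The robot's clock read 104.8 s at the last check, against the 210 s limit; `sign_off()` reports no verdict.

**Collar:** I set it rim down in the die and pulled the press arm down until it hit a hard stop. I then raised the arm and moved the collar, still rim down, to the cup.
- **Arm:** after raising, the camera views matched the fully raised angle.
- **Cup:** it made contact at 28.8 mm, against 28.5 mm expected for a seated flange.

**Scales:** four brass scales were present, and I shingled all four along the middle of the tray, tails away from the stop.
- **Row length:** 182.8 mm measured, against 180 mm expected.
- **Alignment:** the row is centred within about 0.1 mm and lies at 83.6°, the same as the tray.
- **First head:** it shows touching the stop.

The shade, pipe, mallet and green pieces stayed where they were. The grey piece is hidden by the arm in the last picture, so I could not check it there; nothing was done near it.

**Checks that failed or disagreed:**
- One of the two collar lean measurements was partly hidden, so I relied on the other.
- The contact stop triggered once too early over the die, so I repeated that descent.
- The gripper's width reading ran about 1.4 mm low throughout.
- A brass-colour check of scale 1 found nothing in shadow, so I confirmed that one by eye.

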